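# Hold the dressing stick in the grinder's guard window

## Robot

A 6-joint arm with a two-finger parallel gripper is mounted at the origin on the work surface. World frame = base frame: x ahead of the robot, y to its left, z up, the work surface at z = 0. Lengths are in m, angles in rad, forces in N, time in s.
With the tool pointing down it reaches from about 0.35 to 0.775 m from the base axis. Payload 7.3 kg.
Tool frame: the origin (TCP) lies at the centre of the arm's flange, where the gripper is bolted on; the fingertips stand 178 mm ahead of it and the grasp point (between the pads) lies 159 mm ahead of it; z points along the fingers, y is the line along which they close (so a half turn about z gives the same grasp; the last joint's range is limited). The gripper opens to 92 mm and grips with 3 to 60 N. Pads are 19 mm wide; open, the fingers measure 130 mm over their backs; the gripper's body (75 mm by 190 mm) begins 47 mm behind the grasp point.
Start: joints at [-1.259, 0.342, 1.524, -0, 1.275, -0.146], TCP at [0.232, -0.471, 0.405] pointing down, gripper open.
Joint ranges: [-2.53, 2.53], [-0.77, 2.02], [0.04, 2.7], [-1, 4.14], [0.28, 2.66], [-3.11, 3.11]. Speed limits (rad/s): [2.57, 2.57, 3.14, 3.14, 3.14, 3.14].

## Interface

Orientations are given as [roll, pitch, yaw] about the fixed x, y, z axes, in that order (R = Rz(yaw) Ry(pitch) Rx(roll)).
In Python, from cell import telemetry, vision, ticket gives the robot as it stands.
- The arm moves only by the shell command python3 -m crank 'ROWS' [FORCE]. ROWS is JSON, a list of rows, each a list of 5 numbers: the gripper command: -1 is shut, 1 is fully open, values between are in proportion, then the shift along the tool's x, y, z in mm, then the turn about the tool's z in rad. In form: [[fingers, dx, dy, dz, roll], ...]. A call has 1 to 12 rows; each row is the pose to reach, as a shift and turn from the pose commanded when the call began, along the tool's axes at that moment; what a row does not reach only later rows make up. A row lasts 1/12 s, in which the tool goes at most 41.7 mm and 7.16 degrees, less where a joint would pass 70% of its speed; a pose out of reach is approached as far as the arm can. A call with a gripper value outside its range is refused whole. The fingers move at their own pace and stop on an object; FORCE is the grip in N (left out, the last holds). Time passes only in rows, so rows that repeat a pose let the fingers close. It gives the time, the measured TCP pose, the force, the opening and the grip force at its end, in the units of the state.
- telemetry.observe(): the state, without advancing time (a new reading comes with each control period).
- vision.read_camera(name): name is "side" or "top" or "wrist"; returns (picture, depth): 384x512x3 uint8, red, green, blue; 384x512 float32, m along the optical axis (not along the pixel's ray), 0 where there is no reading.
- vision.get_calibration(name): a dict with "camera_matrix" (3x3 intrinsics, pixels), "rvec" (rotation vector, rad) and "tvec" (3), from world to camera coordinates, as OpenCV has them. Camera axes: x right, y down, z forward; pixel columns grow to the right and rows downward; lengths in m; the calibration is good to about 2 mm. A picture is of the moment at which its call begins: read the wrist's pose just before it. get_calibration takes no time and is no camera call; for the wrist camera it gives the pose at the moment of the call.
- ticket.hand_in(): hands the job in; it is judged then, once.
The state is a dict: "time": time; "qpos": joint angles; "qvel": joint speeds; "joint_efforts": joint torques, N m; "tool_pos": TCP position; "tool_rot": TCP orientation; "contact_force": force on the tool from outside, world axes, zero at the start; "torque": the same for the moment, N m; "opening": finger opening in m; "grip_force": force on a finger pad.
Only numpy, scipy, OpenCV 4.12 (cv2) and the standard library are available. Lean on these libraries where they do the work, as an engineer would, in place of code of your own. Each camera call takes 0.05 s, during which the arm holds its last target. There are 200 camera calls.

## Task

Pull the chest's drawer right out to its stop and leave it open, then take the dressing stick from it and pass its tongue from the front through the narrow window in the grinder's guard until the tip is halfway between the guard's front plate and the wheel. Finish while still gripping the stick, holding it straight and still in the window and not jammed against its edges: do not put it down or let go. Never touch the wheel with it, and leave the other things on the table where they are.

Things in the scene. Friction and masses are not known exactly. Their poses are not given: they have to be found in the camera images.
- chest_drawer0 (a joint): how far the drawer is out, m: 0 shut, 0.150 at its stop; starts at 0 to 0.012. About 1 N of friction and light damping, no spring: it stays where it is left. Drawer inside 175 (x) x 228 (y) mm, floor 22 mm and rim 58 mm above the table; besides the dresser a loose steel ring (36 mm across, 14 high) lies at its back
- chest_drawer0_handle (a point): middle of the handle of the one drawer in a grey steel chest (220 deep x 270 wide x 80 high mm, fixed): a level bar 11 mm thick, 120 mm long along this point's y, 44 mm above the table, 35 mm before the drawer's 15 mm thick front panel, with thin stays 51 mm either side of the middle. Moves with the drawer, which slides out along this point's own -x
- dresser: dressing stick lying across the drawer, about 90 g: wooden handle 70 long x 26 wide x 24 high mm, then a grey abrasive tongue 80 long x 18 wide x 12 high mm, undersides flush, both centred across. Origin: on the underside, below the middle of the handle; x runs along the stick to the tongue's tip, z up. It balances near the joint of handle and tongue
- dresser_tip (a point): centre of the tongue's end face: 115 mm along x from the dresser's origin and 6 mm above its underside. Axes as the dresser's
- grinder: green bench edge grinder, 300 deep x 200 wide mm, fixed, not running. Origin: on its underside, 130 mm behind the guard's outer front face; its +x runs from the front inwards to the wheel. The guard is a box round the wheel, 135 mm high, open on top; its front is an upright plate 10 mm thick with the window. Motor housing behind the wheel, 145 mm high
- window (a point): centre of the window at the outer face of the guard's front plate, 85 mm above the table. Hole 20 wide (y) x 14 high (z) mm through the 10 mm plate: 2 mm more than the tongue. Steel lips flare from its edges to 8 mm before the face and 6 mm wide of each edge, and guide the tip in. Axes as the grinder's, +x inwards. The wheel's rim is 60 mm inwards of this point
- wheel: grinding wheel in the guard, 100 mm across, 24 mm thick, on an upright spindle, standing still; it does not turn. Origin: centre of its underside, 73 mm above the table, on the spindle axis
- cork_block: bystander: cork rubbing block 50 x 100 x 25 mm lying on the table in front of the gap between chest and grinder. Origin: centre of its underside
- stone_sample: bystander: dark stone sample tile 80 x 80 x 20 mm lying on the table at the left, nearer the robot than the chest. Origin: centre of its underside
- mug: bystander: white mug, 76 mm wide, 85 mm high, on the table left of the chest. Origin: centre of its underside
- bottle: bystander: white plastic bottle, 64 mm wide, 190 mm high, on the table left of the chest. Origin: centre of its underside
- brush: bystander: hand brush lying on the table at the right. Origin: its underside
- hammer: bystander: hammer lying on the table at the far right. Origin: its underside

How it is judged:
On the way, in this order (a step that is already met when the one before it is completed fails the run):
1. the drawer is pulled out to its stop (value of joint chest_drawer0 above 0.144 m), for 0.2 s.
2. the dressing stick is gripped and lifted out of the drawer (height (world z) of dresser above 0.06 m and contact force between the fingers and dresser above 2 N), for 0.2 s.
At the end, for the whole second after the job is handed in: Tip through the window, 13 to 37 mm beyond the plate's inner face, within 5 mm and 0.1 rad of the window's axis; gripped with over 2 N, pressing on the grinder with under 12 N, still (under 20 mm/s); drawer at least 120 mm out (x of dresser_tip in the frame of window between 0.023 and 0.047 m and y of dresser_tip in the frame of window between -0.005 and 0.005 m and z of dresser_tip in the frame of window between -0.005 and 0.005 m and angle between the x axis of dresser and the x axis of grinder, either way round below 0.1 rad and contact force between the fingers and dresser above 2 N and contact force between dresser and grinder below 12 N and linear speed of dresser below 0.02 m/s and value of joint chest_drawer0 above 0.12 m); the arm keeps its last pose, push and grip.
It fails at once if the dressing stick touches the wheel (contact force between dresser and wheel above 0.5 N).
It fails at once if one of the other things on the table is shifted by more than 40 mm (distance of any of cork_block, stone_sample, mug, bottle, brush, hammer from where it was at the start of the episode above 0.04 m).
It also fails if it takes over 61 s, if anything falls off the work surface, if the arm or the gripper's body presses on something with over 40 N, if the wrist force passes 120 N, or if a joint passes its speed limit or range.

## Working session

There is one attempt and no reset: what is moved stays moved. The work goes in short steps, Python scripts to look and compute and a shell command to move; the robot and the scene stay as the last step left them, time stands still between calls to the robot, and variables do not carry over. Pictures are saved under pics/ and viewed, at most 10 in all, crops included, and the job is handed in when it is done.

```bash
ls; mkdir -p pics
python3 - <<'E'
from cell import telemetry, vision
import cv2, numpy as np
s=telemetry.observe(); print(s)
for n in ("top","side"):
    im,d=vision.read_camera(n); c=vision.get_calibration(n)
    np.savez(f"{n}.npz",im=im,d=d,K=c["camera_matrix"],rvec=c["rvec"],tvec=c["tvec"])
    cv2.imwrite(f"pics/{n}0.png",im[:,:,::-1]); print(n,c)
E
```

```text
pics
{'time': 0.0, 'qpos': array([-1.25901972e+00,  3.42695502e-01,  1.52501533e+00, -2.97645678e-06,
        1.27540318e+00, -1.46005811e-01]), 'qvel': array([-0.00053578, -0.00027884, -0.00105725, -0.00030445, -0.00208715,
        0.0010916 ]), 'joint_efforts': array([ 3.06664544e-03, -4.31240237e+01, -2.44218278e+01,  7.20061501e-02,
        5.60087641e-02, -1.08053277e-04]), 'tool_pos': array([ 0.2320023 , -0.47079986,  0.40405948]), 'tool_rot': array([-3.14008706e+00, -2.18523357e-04,  4.57783123e-01]), 'contact_force': array([ 0.36205778,  0.95064521, -1.02179322]), 'torque': array([ 0.00715763,  0.02280018, -0.00120952]), 'grip_force': 0.0, 'opening': 0.09206291455953022}
top {'camera_matrix': array([[447.98672528,   0.        , 257.45988143],
       [  0.        , 447.98672528, 193.60768652],
       [  0.        ,   0.        ,   1.        ]]), 'rvec': array([ 2.15315918, -2.21025726,  0.08218117]), 'tvec': array([-0.02605729,  0.55720669,  1.71173648])}
side {'camera_matrix': array([[488.51259826,   0.        , 253.46499204],
       [  0.        , 488.51259826, 193.66427312],
       [  0.        ,   0.        ,   1.        ]]), 'rvec': array([ 0.54738262, -2.46021465,  1.42605645]), 'tvec': array([0.48617979, 0.201059  , 1.62179672])}
```

View pics/top0.png

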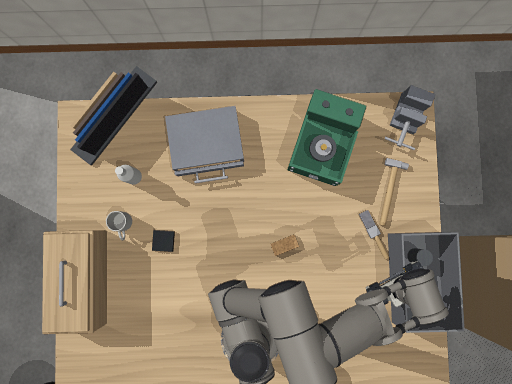

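View pics/side0.png

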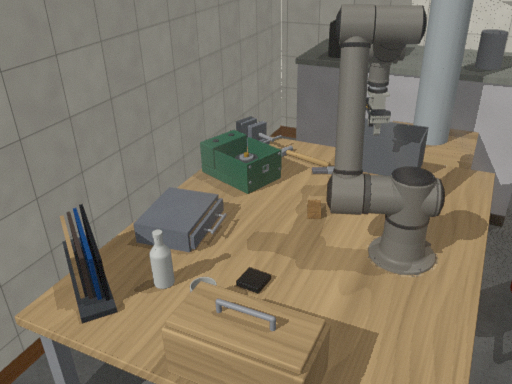

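The top view shows the chest at about (205,140) with its handle at (211,181), and the grinder at (330,140) with its front edge along (290,175)–(340,184). The wheel is at (322,147). Next I measure both from the depth data.

```bash
cat > h.py <<'E'
import numpy as np, cv2
from cell import telemetry, vision
from scipy.spatial.transform import Rotation as R
def load(n,live=True):
    c=vision.get_calibration(n); im,d=vision.read_camera(n)
    return im,d,c
def cloud(d,c):
    K=np.array(c["camera_matrix"]); Rm=cv2.Rodrigues(np.array(c["rvec"],float))[0]; t=np.array(c["tvec"]).ravel()
    v,u=np.mgrid[:d.shape[0],:d.shape[1]]
    P=np.stack([(u-K[0,2])/K[0,0]*d,(v-K[1,2])/K[1,1]*d,d],-1)
    return (P-t)@Rm            # HxWx3 world
def toworld(uv,z,c):
    """cast pixels on plane z"""
    K=np.array(c["camera_matrix"]); Rm=cv2.Rodrigues(np.array(c["rvec"],float))[0]; t=np.array(c["tvec"]).ravel()
    uv=np.atleast_2d(uv).astype(float); r=np.c_[(uv-K[:2,2])/K[0,0],np.ones(len(uv))]@Rm
    o=-Rm.T@t; return o+r*((z-o[2])/r[:,2])[:,None]
def project(P,c):
    return cv2.projectPoints(np.atleast_2d(P).astype(float),np.array(c["rvec"],float),np.array(c["tvec"],float),np.array(c["camera_matrix"]),None)[0].reshape(-1,2)
def rect(xy):
    return cv2.minAreaRect((xy*1000).astype(np.float32))
def tool():
    s=telemetry.observe(); return s["tool_pos"],R.from_euler("xyz",s["tool_rot"]),s
E
python3 - <<'E'
from h import *
f=np.load("top.npz"); c=dict(camera_matrix=f["K"],rvec=f["rvec"],tvec=f["tvec"]); W=cloud(f["d"],c); hsv=cv2.cvtColor(f["im"],cv2.COLOR_RGB2HSV)
u=np.arange(512)[None,:]+0*W[...,0]; v=np.arange(384)[:,None]+0*W[...,0]
box=lambda a,b,e,g:(u>a)&(u<b)&(v>e)&(v<g)
m=box(155,255,95,185)&(abs(W[...,2]-.08)<.006); print("chest",m.sum(),np.median(W[m][:,2]),rect(W[m][:,:2]),"\n",cv2.boxPoints(rect(W[m][:,:2])))
m=box(155,255,165,195)&(abs(W[...,2]-.047)<.012); print("handle z cand",m.sum(),rect(W[m][:,:2])); 
h=box(185,245,172,192)&(W[...,2]>.03)&(W[...,2]<.06)
print(np.c_[u[h],v[h],(W[h]*1000).round()][::3].astype(int).tolist())
g=(hsv[...,0]>60)&(hsv[...,0]<95)&(hsv[...,1]>90)&box(270,380,80,195)
print("green",g.sum())
for z in (.135,.145):
  mm=g&(abs(W[...,2]-z)<.005); print(z,mm.sum(),rect(W[mm][:,:2]),cv2.boxPoints(rect(W[mm][:,:2])))
mm=g&(W[...,2]>.11); print("all hi",rect(W[mm][:,:2]),cv2.boxPoints(rect(W[mm][:,:2])))
E
```

```text
chest 3350 0.07997929476581425 ((761.983642578125, 155.52479553222656), (226.92234802246094, 270.60003662109375), 6.939302921295166) 
 [[633.00696  276.12555 ]
 [665.7003     7.507766]
 [890.9603    34.92404 ]
 [858.26697  303.54184 ]]
handle z cand 213 ((634.2960205078125, 156.58880615234375), (242.0435791015625, 60.8864860534668), 89.37733459472656)
[[187, 173, 640, 226, 51], [190, 173, 640, 216, 45], [193, 173, 642, 206, 31], [223, 173, 637, 89, 45], [196, 174, 635, 192, 49], [224, 174, 633, 85, 45], [223, 175, 630, 89, 44], [197, 176, 628, 189, 48], [223, 176, 626, 90, 43], [226, 176, 625, 78, 51], [197, 177, 625, 190, 40], [216, 177, 622, 116, 46], [219, 177, 621, 104, 52], [222, 177, 622, 93, 47], [225, 177, 621, 82, 48], [197, 178, 620, 189, 47], [209, 178, 619, 143, 51], [212, 178, 618, 131, 50], [215, 178, 618, 120, 47], [218, 178, 618, 108, 48], [221, 178, 617, 97, 51], [225, 178, 617, 82, 46], [198, 179, 616, 185, 47], [204, 179, 616, 162, 47], [207, 179, 615, 150, 53], [210, 179, 615, 139, 50], [214, 179, 615, 124, 46], [217, 179, 614, 112, 47], [220, 179, 614, 101, 46], 
[... 283 characters left out ...]
], [196, 182, 604, 192, 53], [199, 182, 605, 182, 41]]
green 3907
0.135 445 ((753.2119140625, -301.53802490234375), (198.39662170410156, 298.3062438964844), 69.92242431640625) [[ 579.06903 -343.50482]
 [ 859.24677 -445.911  ]
 [ 927.3548  -259.57123]
 [ 647.17706 -157.16504]]
0.145 1001 ((754.0557861328125, -300.2227478027344), (197.0060272216797, 297.8913879394531), 69.44745635986328) [[ 580.00934 -340.16632]
 [ 858.9401  -444.7459 ]
 [ 928.10223 -260.27917]
 [ 649.17145 -155.69958]]
all hi ((637.4886474609375, -251.01885986328125), (213.66246032714844, 559.7535400390625), 66.34113311767578) [[ 338.26495 -236.55919]
 [ 850.9717  -461.18286]
 [ 936.71234 -265.47852]
 [ 424.0056   -40.85486]]
```

```bash
cat >> h.py <<'E'
def rows(target,yaw):
    """shift in tool axes (mm) + roll from measured pose to TCP target, tool down at yaw"""
    p,r,s=tool(); d=r.inv().apply(np.array(target)-p)*1000
    g=R.from_euler("xyz",[np.pi,0,yaw]); roll=(r.inv()*g).as_rotvec()
    print("d",d.round(1),"rotvec",roll.round(3),"t",round(s["time"],2),"pos",p.round(4),"F",s["contact_force"].round(1))
E
python3 -c "
from h import *
rows([.612,.137,.33],1.692)"
```

```text
d [ 609.5 -377.2   74.7] rotvec [-1.000e-03 -1.000e-03 -1.234e+00] t 0.1 pos [ 0.232  -0.4708  0.4041] F [0.5 0.8 0.9]
```

```bash
python3 -m crank '[[-0.45,610,-377,0,-1.234],[-0.45,610,-377,0,-1.234],[-0.45,610,-377,0,-1.234],[-0.45,610,-377,0,-1.234],[-0.45,610,-377,0,-1.234],[-0.45,610,-377,0,-1.234],[-0.45,610,-377,0,-1.234],[-0.45,610,-377,0,-1.234],[-0.45,610,-377,0,-1.234],[-0.45,610,-377,0,-1.234],[-0.45,610,-377,75,-1.234],[-0.45,610,-377,75,-1.234]]' 20
python3 -c "
from h import *
rows([.612,.137,.33],1.692)"
```

```text
time: 1.1
tool_pos: [0.4968, -0.0472, 0.3846]
tool_rot: [3.14, 0.001, 1.693]
contact_force: [-0.1, -1.5, 1.0]
opening: 0.0258
grip_force: 0.0
d [168.9 136.7  54.6] rotvec [0.001 0.001 0.001] t 1.1 pos [ 0.4968 -0.0472  0.3846] F [-0.1 -1.5  1. ]
```

```bash
python3 -m crank '[[-0.45,169,137,54,0],[-0.45,169,137,54,0],[-0.45,169,137,54,0],[-0.45,169,137,54,0],[-0.45,169,137,54,0],[-0.45,169,137,54,0],[-0.45,169,137,54,0],[-0.45,169,137,54,0],[-0.45,169,137,54,0]]'
python3 - <<'E'
from h import *
rows([.612,.137,.33],1.692)
im,d,c=load("wrist"); np.savez("w.npz",im=im,d=d,**c)
cv2.imwrite("pics/w1.png",im[:,:,::-1]); print(c)
W=cloud(d,c); print("cam pos",-cv2.Rodrigues(np.array(c["rvec"]))[0].T@np.array(c["tvec"]).ravel())
print("handle px expected",project([[.612,.137,.044],[.604,.195,.044],[.62,.077,.044]],c))
m=(W[...,2]>.036)&(W[...,2]<.056)&(d>0)&(W[...,0]<.645)
n,l,st,ce=cv2.connectedComponentsWithStats(m.astype(np.uint8)); 
for i in range(1,n):
    if st[i,4]>150: print(st[i],rect(W[l==i][:,:2]),np.median(W[l==i],0),cv2.boxPoints(rect(W[l==i][:,:2])).round().tolist())
E
```

```text
time: 1.85
tool_pos: [0.6113, 0.1342, 0.3304]
tool_rot: [-3.141, 0.001, 1.691]
contact_force: [0.5, 0.4, -0.2]
opening: 0.0253
grip_force: 0.0
d [2.7 1.  0.4] rotvec [-0.001  0.001 -0.001] t 1.85 pos [0.6113 0.1342 0.3304] F [ 0.5  0.4 -0.2]
{'camera_matrix': array([[306.97542288,   0.        , 249.00524044],
       [  0.        , 306.97542288, 187.85388643],
       [  0.        ,   0.        ,   1.        ]]), 'rvec': array([-2.82096017, -0.16901034, -0.02558392]), 'tvec': array([-0.62243599,  0.04044727,  0.34020805])}
cam pos [0.60108935 0.21739206 0.31021982]
handle px expected [[250.65246068 181.65232074]
 [249.55603688 115.53728643]
 [251.36244114 241.49623632]]
[ 246   18   53  229 2545] ((623.9251098632812, 172.2500457763672), (40.31499099731445, 195.56178283691406), 6.653827667236328) [0.61612659 0.16830319 0.04793091] [[593.0, 267.0], [615.0, 73.0], [655.0, 77.0], [633.0, 272.0]]
```

View pics/w1.png

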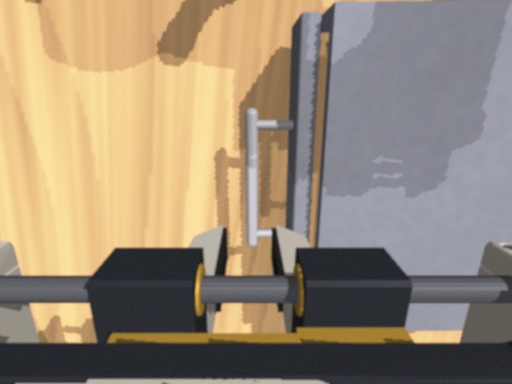

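The wrist view shows the bar from (251,110) to (252,245), with stays at rows 124 and 234 and the drawer front panel at column 295. The fingers straddle the bar's line.

Run:
```python
from h import *
f=np.load("w.npz"); c={k:f[k] for k in ("camera_matrix","rvec","tvec")}
p=toworld([[251,110],[252,245],[258,124],[258,234]],.045,c); print(p.round(4), np.linalg.norm(p[1]-p[0]))
m=(p[0]+p[1])/2; yaw=np.arctan2(*(p[0]-p[1])[[1,0]]); print(m,yaw)
rows([m[0],m[1],.209],1.692)
```

```text
[[0.6046 0.1997 0.045 ]
 [0.621  0.0738 0.045 ]
 [0.612  0.189  0.045 ]
 [0.6253 0.0862 0.045 ]] 0.12694868601295478
[0.61282515 0.13679082 0.045     ] 1.69997351137409
d [  2.8   1.8 121.9] rotvec [-0.     0.    -0.001] t 1.9 pos [0.6113 0.1338 0.3309] F [ 1.  -0.3  0.3]
```

```bash
python3 -m crank '[[-0.45,2,2,30,0],[-0.45,2,2,60,0],[-0.45,2,2,85,0],[-0.45,2,2,105,0],[-0.45,2,2,122,0],[-0.45,2,2,122,0],[-1,2,2,122,0],[-1,2,2,122,0],[-1,2,2,122,0],[-1,2,2,122,0],[-1,2,2,122,0],[-1,2,2,122,0]]' 20
```

```text
time: 2.9
tool_pos: [0.614, 0.1369, 0.2104]
tool_rot: [3.138, 0.001, 1.692]
contact_force: [-1.1, -3.1, 6.0]
opening: 0.0102
grip_force: 20.0
```

```bash
python3 -m crank '[[-1,0,-10,0,0],[-1,0,-25,0,0],[-1,0,-40,0,0],[-1,0,-55,0,0],[-1,0,-70,0,0],[-1,0,-85,0,0],[-1,0,-100,0,0],[-1,0,-115,0,0],[-1,0,-125,0,0],[-1,0,-132,0,0],[-1,0,-136,0,0],[-1,0,-136,0,0]]'
```

```text
time: 3.9
tool_pos: [0.4788, 0.1198, 0.2103]
tool_rot: [3.138, 0.002, 1.693]
contact_force: [0.9, -9.6, 9.0]
opening: 0.0102
grip_force: 20.0
```

```bash
python3 -m crank '[[-1,0,-3,0,0],[-1,0,-6,0,0],[-1,0,-9,0,0],[-1,0,-10,0,0],[-1,0,-10,0,0]]'
```

```text
time: 4.32
tool_pos: [0.4696, 0.1186, 0.2103]
tool_rot: [3.137, 0.002, 1.693]
contact_force: [0.5, -10.2, 8.3]
opening: 0.0103
grip_force: 20.0
```

```bash
python3 -m crank '[[-1,0,-2,0,0],[-1,0,-4,0,0],[-1,0,-6,0,0],[-1,0,-7,0,0],[-1,0,-7,0,0],[-1,0,-7,0,0]]'
```

```text
time: 4.82
tool_pos: [0.4668, 0.1182, 0.2105]
tool_rot: [3.123, 0.002, 1.692]
contact_force: [20.1, -6.3, -11.0]
opening: 0.0101
grip_force: 20.0
```

```bash
python3 -m crank '[[-1,0,2,0,0],[-0.45,0,2,0,0],[-0.45,0,2,0,0],[-0.45,0,2,0,0],[-0.45,0,2,0,0],[-0.45,0,2,-20,0],[-0.45,0,2,-50,0],[-0.45,0,2,-90,0]]'
python3 -c "
from h import *
rows([.585,.05,.40],1.692)"
```

```text
time: 5.48
tool_pos: [0.4624, 0.1191, 0.2975]
tool_rot: [-3.135, -0.0, 1.692]
contact_force: [1.1, 0.4, -1.4]
opening: 0.0249
grip_force: 0.0
d [ -83.4  112.7 -103.3] rotvec [-0.007 -0.     0.   ] t 5.48 pos [0.4624 0.1191 0.2975] F [ 1.1  0.4 -1.4]
```

```bash
python3 -m crank '[[1,-20,20,-40,0],[1,-40,50,-80,0],[1,-70,90,-103,0],[1,-83,113,-103,0],[1,-83,113,-103,0],[1,-83,113,-103,0],[1,-83,113,-103,0]]'
python3 - <<'E'
from h import *
import time
rows([.585,.05,.40],1.692)
im,d,c=load("wrist"); np.savez("w.npz",im=im,d=d,**c)
cv2.imwrite("pics/w2.png",im[:,:,::-1])
W=cloud(d,c)
for lo,hi in ((.026,.040),(.040,.052),(.054,.064)):
  m=(W[...,2]>lo)&(W[...,2]<hi)&(d>0)&(W[...,0]>.4)&(W[...,0]<.69)&(W[...,1]>-.02)&(W[...,1]<.28)
  n,l,st,ce=cv2.connectedComponentsWithStats(m.astype(np.uint8))
  for i in range(1,n):
    if st[i,4]>100: print(lo,st[i],np.median(W[l==i],0).round(3),rect(W[l==i][:,:2]))
E
```

```text
time: 6.07
tool_pos: [0.5855, 0.0502, 0.4007]
tool_rot: [-3.14, -0.001, 1.691]
contact_force: [0.1, 0.4, -0.8]
opening: 0.0673
grip_force: 0.0
d [-0.2 -0.5  0.7] rotvec [-0.002 -0.001 -0.001] t 6.07 pos [0.5855 0.0502 0.4007] F [ 0.1  0.4 -0.8]
0.026 [198   0 139 192 824] [0.558 0.029 0.033] ((559.5394287109375, 79.72818756103516), (120.18499755859375, 250.39964294433594), 44.234588623046875)
0.026 [321  26  31  39 726] [0.658 0.186 0.035] ((658.4830932617188, 185.72146606445312), (28.34304428100586, 35.596435546875), 6.70965051651001)
0.026 [ 259   40   24   81 1376] [0.598 0.145 0.034] ((596.93701171875, 142.65892028808594), (24.34762191772461, 80.66984558105469), 6.649506568908691)
0.04 [196   0 142 196 773] [0.559 0.029 0.046] ((560.5, 77.4494400024414), (119.21834564208984, 246.6494598388672), 44.93189239501953)
0.04 [ 136   20   46  132 1818] [0.473 0.127 0.048] ((483.0678405761719, 120.89087677001953), (36.66997528076172, 129.5885467529297), 7.360140800476074)
0.04 [ 257  120   26   63 1464] [0.605 0.071 0.046] ((605.005859375, 68.63309478759766), (25.983171463012695, 69.7628173828125), 5.252747058868408)
0.054 [ 188    0  150  211 2352] [0.531 0.063 0.058] ((591.3436889648438, 113.52705383300781), (153.65293884277344, 208.1359100341797), 11.264004707336426)
```

View pics/w2.png

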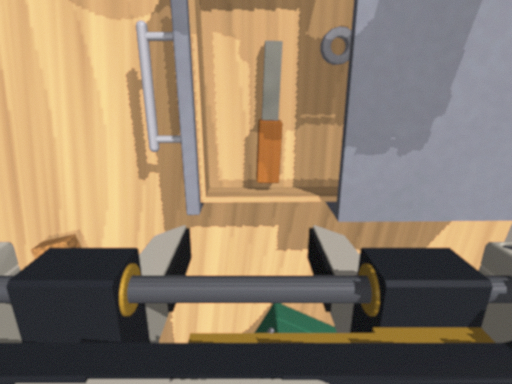

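The stick lies with its orange handle at (258–281, 120–183) and its tongue pointing up to (272,41), which is +y. The ring is at (337,45). The heights fit: handle top 46 mm, tongue top 34 mm.

```bash
python3 -c "
from h import *
rows([.6034,.0845,.203],1.68)"
```

```text
d [ 31.1  23.  197.5] rotvec [-0.003 -0.001  0.012] t 6.12 pos [0.5849 0.0507 0.4005] F [ 0.6  0.2 -0.8]
```

```bash
python3 -m crank '[[0,15,12,0,0.012],[0,31,23,30,0.012],[0,31,23,70,0.012],[0,31,23,100,0.012],[0,31,23,120,0.012],[0,31,23,140,0.012],[0,31,23,155,0.012],[0,31,23,170,0.012],[0,31,23,180,0.012],[0,31,23,190,0.012],[0,31,23,197,0.012],[0,31,23,197,0.012]]'
python3 -c "
from h import *
rows([.6034,.0845,.203],1.68)"
```

```text
time: 7.12
tool_pos: [0.6041, 0.0841, 0.2032]
tool_rot: [-3.139, -0.0, 1.68]
contact_force: [0.0, -0.1, 0.6]
opening: 0.0459
grip_force: 0.0
d [ 0.5 -0.6  0.2] rotvec [-0.003 -0.     0.   ] t 7.12 pos [0.6041 0.0841 0.2032] F [ 0.  -0.1  0.6]
```

```bash
python3 -m crank '[[-0.4,0,0,0,0],[-1,0,0,0,0],[-1,0,0,0,0],[-1,0,0,0,0],[-1,0,0,0,0],[-1,0,0,0,0],[-1,0,0,-10,0],[-1,0,0,-25,0],[-1,0,0,-45,0],[-1,0,0,-70,0],[-1,0,0,-95,0],[-1,0,0,-95,0]]' 30
python3 - <<'E'
from h import *
p,r,s=tool(); print(s["time"],p,s["tool_rot"],s["grip_force"],s["opening"])
im,d,c=load("wrist"); np.savez("w.npz",im=im,d=d,**c)
cv2.imwrite("pics/w3.png",im[:,:,::-1])
W=cloud(d,c); T=r.inv().apply((W-p).reshape(-1,3)).reshape(W.shape)
np.set_printoptions(suppress=True,precision=4)
m=(d>0)&(T[...,2]>.14)&(T[...,2]<.21)&(T[...,0]>.02)&(T[...,0]<.12)&(abs(T[...,1])<.02)
n,l,st,ce=cv2.connectedComponentsWithStats(m.astype(np.uint8))
for i in range(1,n):
  if st[i,4]>100: print(st[i],np.median(T[l==i],0),rect(T[l==i][:,:2]),T[l==i].max(0),T[l==i].min(0))
E
```

```text
time: 8.12
tool_pos: [0.606, 0.0839, 0.3054]
tool_rot: [3.132, 0.001, 1.68]
contact_force: [0.8, -0.1, -0.3]
opening: 0.0258
grip_force: 30.0
8.1167 [0.60595348 0.08392829 0.30538238] [3.13234307e+00 9.29553259e-04 1.67986523e+00] 29.998872578144073 0.025813540691855864
[ 230   51   40  164 5967] [0.0647 0.0003 0.1715] ((59.910072326660156, 0.1203155517578125), (79.74576568603516, 18.09458351135254), 0.06976126879453659) [0.0998 0.0092 0.1738] [ 0.02  -0.009  0.169]
```

View pics/w3.png

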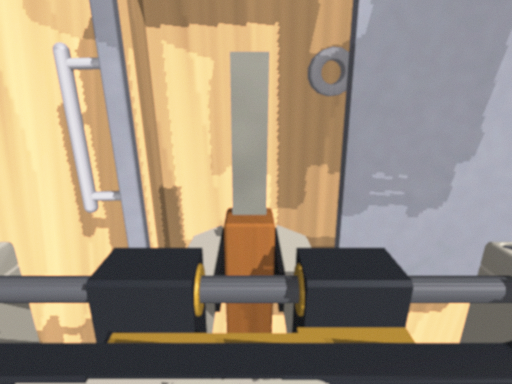

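The stick is held straight: tongue tip at tool x ≈ 100 mm, y ≈ 0, and no yaw error. Now I move to a hover in front of the window.

```bash
python3 -c "
from h import *
rows([.50,-.207,.40],-.356)
f=np.load('w.npz'); c={k:f[k] for k in ('camera_matrix','rvec','tvec')}
p=np.array([0.60595348,0.08392829,0.30538238]); r=R.from_euler('xyz',[3.13234,9.3e-4,1.679865])
W=cloud(f['d'],c);T=r.inv().apply((W-p).reshape(-1,3)).reshape(W.shape)[60:205,236:264].reshape(-1,3)
A=np.c_[T[:,:2],np.ones(len(T))]; print(np.linalg.lstsq(A,T[:,2],rcond=None)[0], T[:,2].std())
"
```

```text
d [-277.7 -135.9  -97.8] rotvec [ 0.005 -0.006  2.036] t 8.17 pos [0.6054 0.0839 0.3029] F [ 0.3  1.  -1.2]
[-0.02499936  0.00843465  0.17261061] 0.008573618199818962
```

```bash
python3 -m crank '[[-1,0,0,-35,0],[-1,-30,-10,-70,0.1],[-1,-70,-30,-98,0.22],[-1,-100,-50,-98,0.34],[-1,-130,-65,-98,0.46],[-1,-160,-80,-98,0.58],[-1,-190,-95,-98,0.7],[-1,-220,-110,-98,0.82],[-1,-250,-122,-98,0.94],[-1,-278,-136,-98,1.06],[-1,-278,-136,-98,1.18],[-1,-278,-136,-98,1.3]]'
python3 -m crank '[[-1,0,0,0,0.12],[-1,0,0,0,0.24],[-1,0,0,0,0.36],[-1,0,0,0,0.48],[-1,0,0,0,0.6],[-1,0,0,0,0.7],[-1,0,0,0,0.736],[-1,0,0,0,0.736],[-1,0,0,0,0.736]]'
python3 -c "
from h import *
rows([.50,-.207,.40],-.356)
p,r,s=tool(); im,d,c=load('wrist'); np.savez('w4.npz',im=im,d=d,p=p,q=r.as_quat(),**c)
cv2.imwrite('pics/w4.png',im[:,:,::-1])"
```

```text
time: 9.17
tool_pos: [0.4989, -0.2092, 0.3963]
tool_rot: [-3.14, 0.002, 0.37]
contact_force: [-0.2, 0.5, -1.0]
opening: 0.026
grip_force: 30.0
time: 9.92
tool_pos: [0.4997, -0.2072, 0.3967]
tool_rot: [-3.141, 0.002, -0.355]
contact_force: [0.2, -0.4, -0.6]
opening: 0.0257
grip_force: 30.0
d [ 0.2 -0.3 -3.3] rotvec [-0.     0.002  0.001] t 9.92 pos [ 0.4997 -0.2072  0.3967] F [ 0.2 -0.4 -0.6]
```

View pics/w4.png

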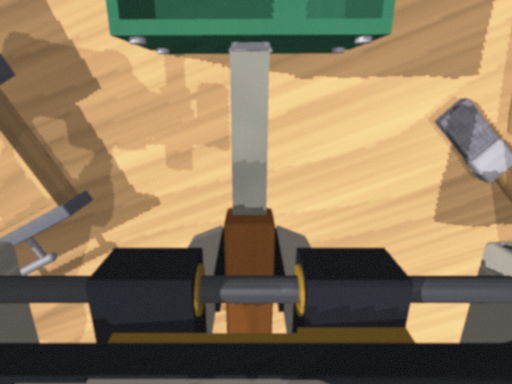

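The view shows the guard's front rim across columns 108–393 at row ~38. The window's lip is at (230–271, 46), and the tongue at columns 231–268 already lines up with it. I fit the details in the tool frame.

Run:
```python
from h import *
np.set_printoptions(suppress=True,precision=4)
f=np.load('w4.npz'); c={k:f[k] for k in ('camera_matrix','rvec','tvec')}; d=f['d']; r=R.from_quat(f['q']); p=f['p']
W=cloud(d,c); T=r.inv().apply((W-p).reshape(-1,3)).reshape(W.shape)
# tongue
sl=(slice(60,200),slice(238,262)); t=T[sl].reshape(-1,3); t=t[abs(t[:,2]-np.median(t[:,2]))<.006]
print("tongue n",len(t),np.polyfit(t[:,0],t[:,2],1),"tool z at x=.1:",np.polyval(np.polyfit(t[:,0],t[:,2],1),.1))
m=(abs(T[...,2]-.172)<.006)&(abs(T[...,1])<.02)&(T[...,0]>.03)&(T[...,0]<.11)&(d>0); print("tongue rect",rect(T[m][:,:2]))
# guard rim z .135
g=(abs(W[...,2]-.135)<.006)&(d>0)&(T[...,0]>.09); print("rim",g.sum(),np.median(W[g][:,2]),"rect",rect(T[g][:,:2]))
ys=[];xs=[];
for u in range(120,385,5):
    v=np.where(g[:,u])[0]
    if len(v): q=T[v.max(),u]; ys.append(q[1]); xs.append(q[0])
k=np.polyfit(ys,xs,1); res=np.array(xs)-np.polyval(k,ys); ok=abs(res)<.003; k=np.polyfit(np.array(ys)[ok],np.array(xs)[ok],1); print("front edge x=a*y+b",k,"ends",min(ys),max(ys))
row=[np.where(g[v])[0] for v in range(8,36)]
E=[(T[v+8,w.min()],T[v+8,w.max()]) for v,w in enumerate(row) if len(w)>50]
for a,b in E[::3]: print(a,b,(a[1]+b[1])/2)
l=(W[...,2]>.075)&(W[...,2]<.115)&(d>0)&(T[...,0]>.1)&(abs(T[...,1])<.03)
print("lip",l.sum(),rect(T[l][:,:2]),np.median(W[l],0), T[l].max(0),T[l].min(0))
hsv=cv2.cvtColor(f['im'],cv2.COLOR_RGB2HSV); print(hsv[40:56,250],W[40:56,250].round(3).tolist())
```

```text
tongue n 3350 [-0.0003  0.1715] tool z at x=.1: 0.17150155983495985
tongue rect ((65.4258041381836, 1.0621280670166016), (70.85881042480469, 18.07781982421875), 0.06287459284067154)
rim 5343 0.13467232495680884 rect ((130.34426879882812, 1.83477783203125), (26.15488052368164, 200.8664093017578), 0.07648278027772903)
front edge x=a*y+b [0.0025 0.1212] ends -0.09168340194163975 0.09488785299212471
[ 0.1314 -0.0981  0.2619] [0.1308 0.1011 0.2601] 0.0015133703280005295
[ 0.1296 -0.0979  0.2624] [0.1295 0.1018 0.2629] 0.0019910769529102035
[ 0.1275 -0.0977  0.2613] [0.1274 0.1018 0.2621] 0.002065412990585498
[ 0.1256 -0.0971  0.2611] [0.1255 0.1019 0.2617] 0.0023742969354495214
[ 0.124  -0.0982  0.2629] [0.1237 0.1018 0.2624] 0.0017996370855681704
[ 0.122  -0.0983  0.2626] [0.1217 0.1019 0.262 ] 0.001795644639821091
lip 706 ((117.6741714477539, 0.025022506713867188), (59.643943786621094, 7.621291637420654), 89.86866760253906) [ 0.61   -0.2493  0.0988] [0.1215 0.0298 0.3214] [ 0.1139 -0.0298  0.2815]
[[ 73  96  56]
 [ 75  43  71]
 [113  10 105]
 [120   8 121]
 [135  12 126]
 [126  10 127]
 [120   8 128]
 [120   6 125]
 [130   6 125]
 [120   4 120]
 [160   7 117]
 [ 19  15 138]
 [ 25  18 154]
 [ 25  19 162]
 [ 25  20 164]
 [ 32  23 165]] [[0.612, -0.251, 0.106], [0.612, -0.251, 0.1], [0.612, -0.251, 0.096], [0.611, -0.25, 0.097], [0.611, -0.25, 0.096], [0.61, -0.25, 0.097], [0.609, -0.249, 0.099], [0.608, -0.249, 0.098], [0.608, -0.249, 0.098], [0.607, -0.249, 0.1], [0.606, -0.248, 0.099], [0.593, -0.243, 0.225], [0.593, -0.243, 0.226], [0.592, -0.243, 0.226], [0.592, -0.243, 0.225], [0.592, -0.243, 0.225]]
```

```bash
python3 - <<'E'
from h import *
f=np.load('w4.npz'); c={k:f[k] for k in ('camera_matrix','rvec','tvec')}; d=f['d']; r=R.from_quat(f['q']); p=f['p']
W=cloud(d,c); T=r.inv().apply((W-p).reshape(-1,3)).reshape(W.shape); hsv=cv2.cvtColor(f['im'],cv2.COLOR_RGB2HSV)
for v in range(43,51):
    m=(abs(W[v,:,2]-.097)<.008)&(hsv[v,:,1]<30)&(abs(T[v,:,1])<.04); w=np.where(m)[0]
    if len(w): print(v,w.min(),w.max(),T[v,w.min(),1],T[v,w.max(),1],(T[v,w.min(),1]+T[v,w.max(),1])/2)
E
python3 -m crank '[[-1,-25,0.8,0,0],[-1,-25,0.8,30,0],[-1,-25,0.8,60,0],[-1,-25,0.8,85,0],[-1,-25,0.8,105,0],[-1,-25,0.8,120,0],[-1,-25,0.8,130,0],[-1,-25,0.8,134,0],[-1,-25,0.8,134,0],[-1,-25,0.8,134,0],[-1,-25,0.8,134,0]]'
```

```text
43 232 269 -0.01330760052517876 0.017444168617786835 0.002068284046304038
44 232 269 -0.013267993572189284 0.017472691585187494 0.002102349006499105
45 232 269 -0.01328722976720972 0.017369278528019422 0.0020410243804048506
46 231 270 -0.014173598048740514 0.01831207066368558 0.002069236307472532
47 230 270 -0.01491701493594596 0.018206044575671907 0.0016445148198629732
48 230 271 -0.014953695097613368 0.019147927503080333 0.0020971162027334823
49 229 272 -0.01584497681583675 0.019919529195933986 0.0020372761900486185
50 229 272 -0.01579102452856854 0.02022080998458525 0.0022148927280083545
time: 10.88
tool_pos: [0.4765, -0.1995, 0.2645]
tool_rot: [3.141, -0.002, -0.356]
contact_force: [-0.5, 0.0, -0.7]
opening: 0.026
grip_force: 30.0
```

Run:
```python
from h import *
np.set_printoptions(suppress=True,precision=4)
p,r,s=tool(); im,d,c=load('wrist'); hsv=cv2.cvtColor(im,cv2.COLOR_RGB2HSV); print(s["time"],p,s["tool_rot"])
cv2.imwrite('pics/w5.png',im[:,:,::-1])
W=cloud(d,c); T=r.inv().apply((W-p).reshape(-1,3)).reshape(W.shape)
m=(abs(T[...,2]-.172)<.006)&(abs(T[...,1])<.015)&(T[...,0]>.03)&(T[...,0]<.105)&(d>0); print("tongue",rect(T[m][:,:2]),np.median(W[m][:,2]),"slope",np.polyfit(T[m][:,0],T[m][:,2],1))
L=(abs(W[...,2]-.097)<.005)&(hsv[...,1]<40)&(abs(T[...,1])<.03)&(T[...,0]>.12)&(d>0); v0=np.where(L.any(1))[0]
for v in v0: w=np.where(L[v])[0]; print(v,w.min(),w.max(),T[v,w.min()],T[v,w.max()],(T[v,w.min(),1]+T[v,w.max(),1])/2, np.median(W[v,w,2]))
g=(abs(W[...,2]-.135)<.004)&(d>0)&(T[...,0]>.12); print("rim",g.sum(),rect(T[g][:,:2]) if g.sum() else 0)
```

```text
10.8833 [ 0.4765 -0.1995  0.2645] [ 3.1412 -0.002  -0.356 ]
tongue ((65.38191223144531, 1.0516910552978516), (70.74551391601562, 18.074947357177734), 0.07206525653600693) 0.09318273635439861 slope [-0.0002  0.1715]
rim 0 0
```

View pics/w5.png

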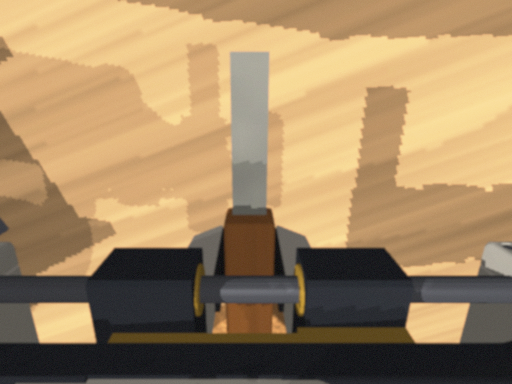

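The tongue is straight and level, with its top at z 0.0932 where 0.091 is needed. The guard is out of this view, so I use the fit from the hover.

```bash
cat >> h.py <<'E'
def togo():
    f=np.load('w4.npz'); r4=R.from_quat(f['q']); p,r,s=tool()
    goal=f['p']+r4.apply([.1212+.035-.1008,.00204-.00106,0]); goal[2]=.2645-.0022
    print("togo mm",(r.inv().apply(goal-p)*1000).round(2),"rot",s["tool_rot"].round(4),"F",s["contact_force"].round(1),"t",round(s["time"],2),s["opening"],s["grip_force"])
E
python3 -c "
from h import *
togo()"
```

```text
togo mm [7.988e+01 1.000e-02 2.430e+00] rot [ 3.1411e+00 -2.1000e-03 -3.5610e-01] F [-0.9 -0.3 -0.4] t 10.93 0.025853789722013604 29.99890387058258
```

```bash
python3 -m crank '[[-1,5,0,2,0],[-1,15,0,2.4,0],[-1,25,0,2.4,0],[-1,30,0,2.4,0],[-1,30,0,2.4,0],[-1,30,0,2.4,0]]'; python3 -c "
from h import *
togo()
im,d,c=load('side'); im2=im[130:215,190:310]; cv2.imwrite('pics/s6.png',cv2.resize(im2,None,fx=6,fy=6,interpolation=cv2.INTER_CUBIC)[:,:,::-1])"
```

```text
time: 11.43
tool_pos: [0.5043, -0.2097, 0.2611]
tool_rot: [3.142, 0.0, -0.356]
contact_force: [-0.6, 1.0, -0.5]
opening: 0.0256
grip_force: 30.0
togo mm [50.25  0.12 -1.21] rot [ 3.1415e+00  2.0000e-04 -3.5600e-01] F [-0.6  1.  -0.5] t 11.43 0.025568202544163796 29.99889761209488
```

View pics/s6.png

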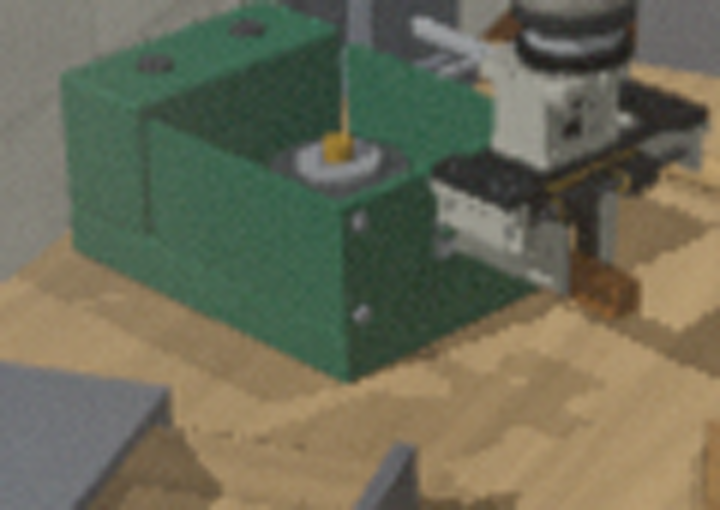

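The side crop shows the gripper in front of the guard, with the tongue at the lips around (445,245). Before inserting I recheck the tongue's height.

```bash
python3 -m crank '[[-1,0,0,0,0],[-1,0,0,0,0],[-1,0,0,0,0],[-1,0,0,0,0]]' >/dev/null
python3 - <<'E'
from h import *
for i in range(3):
    togo(); p,r,s=tool(); im,d,c=load('wrist'); W=cloud(d,c); T=r.inv().apply((W-p).reshape(-1,3)).reshape(W.shape)
    m=(abs(T[...,2]-.172)<.006)&(abs(T[...,1])<.009)&(T[...,0]>.03)&(T[...,0]<.095)&(d>0); k=np.polyfit(T[m][:,0],W[m][:,2],1); print(s["tool_pos"].round(4),np.median(W[m][:,2]),k,np.polyval(k,.1))
E
```

```text
togo mm [50.38  0.06 -1.07] rot [ 3.1415 -0.     -0.3562] F [-0.4  0.1 -0.6] t 11.82 0.025504157889387865 29.998923540115356
[ 0.5041 -0.2097  0.2612] 0.08971770462981088 [-0.00062691  0.08975739] 0.08969470315425856
togo mm [ 5.035e+01  3.000e-02 -1.090e+00] rot [ 3.1415 -0.     -0.3563] F [ 0.1 -0.1 -2. ] t 11.87 0.026154015538201004 29.998935163021088
[ 0.5042 -0.2098  0.2612] 0.08972230519529154 [0.0003114  0.08970053] 0.08973167073326029
togo mm [ 5.03e+01  3.00e-02 -1.09e+00] rot [ 3.1415e+00 -1.0000e-04 -3.5630e-01] F [ 0.6 -0.4 -1.9] t 11.92 0.02569811796179129 29.999069273471832
[ 0.5042 -0.2098  0.2612] 0.08970083396347922 [-6.58998286e-05  8.97064507e-02] 0.08969986073427695
```

```bash
python3 -m crank '[[-1,2,0,-1.1,0],[-1,4,0,-1.1,0],[-1,7,0,-1.1,0],[-1,10,0,-1.1,0],[-1,13,0,-1.1,0],[-1,16,0,-1.1,0],[-1,19,0,-1.1,0],[-1,22,0,-1.1,0],[-1,25,0,-1.1,0],[-1,25,0,-1.1,0],[-1,25,0,-1.1,0]]'; python3 -c "
from h import *
togo()"
```

```text
time: 12.88
tool_pos: [0.5278, -0.2185, 0.2622]
tool_rot: [3.142, 0.0, -0.356]
contact_force: [-0.2, 0.2, -0.8]
opening: 0.026
grip_force: 30.0
togo mm [25.15  0.07 -0.15] rot [ 3.1415e+00  1.0000e-04 -3.5610e-01] F [-0.2  0.2 -0.8] t 12.88 0.026005235991982237 29.998885095119476
```

The tip is inside the window with no contact force, so I carry on.

```bash
python3 -m crank '[[-1,3,0,-0.1,0],[-1,6,0,-0.1,0],[-1,9,0,-0.1,0],[-1,12,0,-0.1,0],[-1,15,0,-0.1,0],[-1,18,0,-0.1,0],[-1,21,0,-0.1,0],[-1,24,0,-0.1,0],[-1,25,0,-0.1,0],[-1,25,0,-0.1,0],[-1,25,0,-0.1,0],[-1,25,0,-0.1,0]]'
python3 - <<'E'
from h import *
togo(); p,r,s=tool(); print("torque",s["torque"])
im,d,c=load('wrist'); W=cloud(d,c); T=r.inv().apply((W-p).reshape(-1,3)).reshape(W.shape)
m=(abs(T[...,2]-.172)<.006)&(abs(T[...,1])<.014)&(T[...,0]>.03)&(T[...,0]<.105)&(d>0); print(rect(T[m][:,:2]),np.median(W[m][:,2]))
cv2.imwrite('pics/w7.png',im[:,:,::-1])
E
```

```text
time: 13.88
tool_pos: [0.551, -0.2272, 0.2623]
tool_rot: [3.142, 0.0, -0.356]
contact_force: [0.2, -0.6, 0.3]
opening: 0.026
grip_force: 30.0
togo mm [ 0.35  0.1  -0.03] rot [ 3.1416e+00  3.0000e-04 -3.5610e-01] F [ 0.2 -0.6  0.3] t 13.88 0.02603207919485456 29.998923540115356
torque [0.07225153 0.11089112 0.01770567]
((65.40052032470703, 0.11838245391845703), (27.309471130371094, 70.66417694091797), 89.73831939697266) 0.09076597808977792
```

View pics/w7.png

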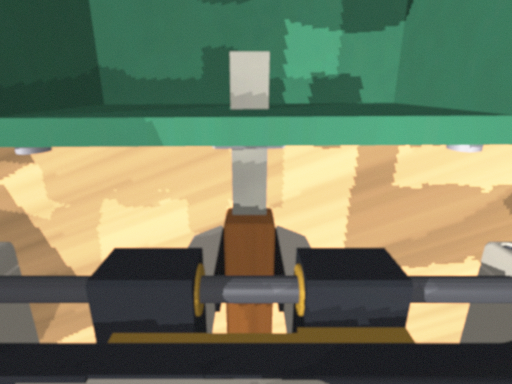

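The tongue shows inside the guard at columns 230–270, rows 52–108, straight and with no contact force, with the tip about 25 mm past the plate. I hand in.

```bash
python3 -c "
from cell import ticket
print(ticket.hand_in())"
```

```text
the job is handed in; nothing more can be done
None
```

The job is handed in, with no verdict returned: the drawer was pulled to its stop and left open, and the stick is still gripped, straight and without contact force in the window, its tip about 25 mm past the plate's inner face.

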